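# Tip rinsed sleeves from the wash basket into the infeed tray

### The arm

A 6-joint arm with a two-finger parallel gripper is mounted at the origin on the work surface. World frame = base frame: x ahead of the robot, y to its left, z up, the work surface at z = 0. Lengths are in m, angles in rad, forces in N, time in s.
With the tool pointing down it reaches from about 0.35 to 0.775 m from the base axis. Payload 7.3 kg.
Tool frame: the origin (TCP) lies midway between the tips of the shut fingers; the grasp point (between the pads) lies 19 mm behind it; z points along the fingers, y is the line along which they close (so a half turn about z gives the same grasp; the last joint's range is limited). The gripper opens to 92 mm and grips with 3 to 60 N. Pads are 19 mm wide; open, the fingers measure 130 mm over their backs; the gripper's body (75 mm by 190 mm) begins 47 mm behind the grasp point.
Start: joints at [1.194, 0.342, 1.524, -0, 1.275, -0.146], TCP at [0.12, 0.511, 0.227] pointing down, gripper open.
Joint ranges: [-2.53, 2.53], [-0.77, 2.02], [0.04, 2.7], [-1, 4.14], [0.28, 2.66], [-3.11, 3.11]. Speed limits (rad/s): [2.57, 2.57, 3.14, 3.14, 3.14, 3.14].

### API

Orientations are given as [roll, pitch, yaw] about the fixed x, y, z axes, in that order (R = Rz(yaw) Ry(pitch) Rx(roll)).
In Python, from workcell import sense, cams, bot gives the robot as it stands.
- The arm moves only by the tool drive_tool, never from a script. Its argument "rows" is a list of rows, each a list of 3 entries, a list of its own where there are three numbers: the shift along the tool's x, y, z normalised to -1 to 1, where 1 is 0.8 m, then the turn, a rotation vector about the tool's x, y, z normalised to -1 to 1, where 1 is 30 degrees, then the closure, from 0 (fully open) to 1 (shut). In form: [[[x, y, z], [ax, ay, az], claw], ...]. A call has exactly 8 rows; each row is the pose to reach, as a shift and turn from the pose commanded when the call began, along the tool's axes at that moment; what a row does not reach only later rows make up. A row lasts 1/10 s, in which the tool goes at most 50 mm and 8.59 degrees, less where a joint would pass 70% of its speed; a pose out of reach is approached as far as the arm can. A call with a number of a shift or a turn outside -1 to 1 is refused whole. A call with a gripper value outside its range is refused whole. The fingers move at their own pace and stop on an object; "grip_force" is the grip in N (left out, the last holds). Time passes only in rows, so rows that repeat a pose let the fingers close, or fill a call up. It gives the time, the measured TCP pose, the force, the opening and the grip force at its end, in the units of the state.
- sense(): the state, without advancing time (a new reading comes with each control period).
- cams.camera(name): name is "side" or "top"; returns the picture (420x560x3 uint8, blue, green, red); there is no depth.
- cams.get_calibration(name): a dict with "fx", "fy", "cx", "cy" (pixels), "k1" (the pictures are not rectified: a ray, as slopes to the right and down, at radius r is drawn at 1 + k1 r^2 times it, then the intrinsics apply), "xyz" and "orientation" of the camera in the world. Camera axes: x right, y up, looking along -z (the intrinsics and any distortion apply to the point x, -y, -z); pixel columns grow to the right and rows downward; lengths in m; the calibration is good to about 2 mm. A picture is of the moment at which its call begins. get_calibration takes no time and is no camera call.
- bot.finish_job(): hands the job in; it is judged then, once.
The state is a dict: "time_s": time; "q": joint angles; "joint_vel": joint speeds; "effort": joint torques, N m; "eef_pos": TCP position; "ee_rot": TCP orientation; "ft_force": force on the tool from outside, world axes, zero at the start; "torque": the same for the moment, N m; "gripper_width": finger opening in m; "gripper_force": force on a finger pad.
Only numpy, scipy, OpenCV 4.12 (cv2) and the standard library are available. Lean on these libraries where they do the work, as an engineer would, in place of code of your own. Each camera call takes 0.05 s, during which the arm holds its last target. There are 200 camera calls.

### The job

Get the rinsed sleeves ready for the deburring robot: first push the empty infeed tray round on its pivot pin until it is home against its stop bolt. Then take the mesh rinse basket by its handle bar, tip it spout-down low over the tray so that all three sleeves roll out through the spout and lie in the tray, not dropped from a height. Finally set the empty basket down gently, flat in the drip pan, with the tray still home, and leave the gears and the sander where they are.

Things in the scene. Friction and masses are not known exactly. Their poses are not given: they have to be found in the camera images.
- tray (a joint): Infeed tray's hinge on its upright pivot pin, rad: 0 = tray against its stop bolt (cannot go further); positive = swung away from the stop, clockwise seen from above. Starts at 0.5 to 0.95. Stiff: stays where it is left; about 3 N at the far corner moves it.
- tray_floor (a point): Centre of the infeed tray's inner floor. Open grey sheet tray, outside 200 (x) x 180 (y) mm, walls 3 mm, rim 37 mm above this floor; underside 9 mm and floor 12 mm above the table. x points to its free end, away from the pin; y to the side that meets the stop. The pin is 85 mm back along x and 107 mm towards -y from here, in a lug outside the -y wall. A fixed 6 mm base plate lies under the tray.
- tray_pin (a point): Axis of the fixed pivot bolt, 9 mm above the table; bolt head 26 mm wide, its top 34 mm above the table. Axes of the fixed base plate (250 x 260 x 6 mm): with the tray home, the tray's x and y run along them. The stop is an upright rubber-sleeved bolt, 22 mm wide, 52 mm high, 160 mm along x and 207 mm along y from here, touching the tray's +y wall when home.
- tray_corner (a point): Free outer corner of the tray on the pin's side (+x, -y corner), at rim height 49 mm above the table, 186 mm from the pin. Pushing the outside of the -y wall near this corner, towards the tray, swings it to its stop; tray axes as in tray_floor.
- basket: Wire-mesh rinse basket, 168 x 102 mm, rim 62 mm high; origin under its centre, x from the spout (-x) to the rear. Inside 160 x 84 mm, floor 12 mm above the underside. In the front notch, 73 mm wide, a sheet spout rises at 18 degrees: the sleeves stay in when level, start to roll out past about 25 degrees of tip, and 40 to 45 degrees empties it. Starts in the drip pan; about 0.75 kg with the sleeves.
- basket_handle (a point): Centre of the basket's rigid handle bar: flat steel bar 12 mm thick (x), 24 mm high (z), 102 mm long (y), on two straps over the middle of the basket, 112 mm above its underside; clear all round between the straps. Axes as the basket's.
- spout_lip (a point): Middle of the outer edge of the spout lip, 105 mm in front of (-x) the basket's centre and 32 mm above its underside. Axes as the basket's.
- drip_pan: Fixed flat sheet-metal drip pan, 290 (x) x 200 (y) mm, rim 12 mm high; origin at the centre of its underside, inner floor 3 mm above that. Stands on the table.
- gear_a: Bystander: steel gear 65 mm across, 36 mm high, lying on the table; origin under its centre.
- gear_b: Bystander: another such gear.
- sander: Bystander: orbital hand sander standing on its 124 mm round pad, 140 mm high; origin under its centre.
- sleeve0: Bored steel sleeve, 30 mm diameter, 60 mm long, 24 mm bore, 0.12 kg; origin at its centre, y along its axis. Lies in the basket across it, nearest the spout at the start; free to roll.
- sleeve1: Bored steel sleeve, 30 mm diameter, 60 mm long, 24 mm bore, 0.12 kg; origin at its centre, y along its axis. Lies in the basket across it, in the middle at the start; free to roll.
- sleeve2: Bored steel sleeve, 30 mm diameter, 60 mm long, 24 mm bore, 0.12 kg; origin at its centre, y along its axis. Lies in the basket across it, nearest the rear at the start; free to roll.
There are look-alikes about, which are no part of the job. What is shaped like the sleeve2 but blue is not meant. What is shaped like the basket but red is not meant.

How it is judged:
On the way, in this order (a step that is already met when the one before it is completed fails the run):
1. the tray is home against its stop (value of joint tray below 0.06 rad), for 0.2 s.
2. the basket is tipped spout-down over the tray (angle between basket's own x axis and vertical below 1.2 rad and value of joint tray below 0.06 rad and x of spout_lip in the frame of tray_floor between -0.1 and 0.1 m and y of spout_lip in the frame of tray_floor between -0.09 and 0.09 m), for 0.2 s.
At the end, for the whole second after the job is handed in: The tray is within 0.06 rad of its stop; all three sleeves lie at rest inside the tray, below its rim (centres less than 46 mm above its floor); the basket stands released, at rest and level (within 0.05 rad) on the floor of the drip pan (value of joint tray below 0.06 rad and x of sleeve0 in the frame of tray_floor between -0.095 and 0.095 m and y of sleeve0 in the frame of tray_floor between -0.085 and 0.085 m and z of sleeve0 in the frame of tray_floor between 0 and 0.046 m and linear speed of each of sleeve0, sleeve1, sleeve2 below 0.05 m/s and x of sleeve1 in the frame of tray_floor between -0.095 and 0.095 m and y of sleeve1 in the frame of tray_floor between -0.085 and 0.085 m and z of sleeve1 in the frame of tray_floor between 0 and 0.046 m and x of sleeve2 in the frame of tray_floor between -0.095 and 0.095 m and y of sleeve2 in the frame of tray_floor between -0.085 and 0.085 m and z of sleeve2 in the frame of tray_floor between 0 and 0.046 m and x of basket in the frame of drip_pan between -0.08 and 0.08 m and y of basket in the frame of drip_pan between -0.07 and 0.07 m and z of basket in the frame of drip_pan below 0.007 m and angle between basket's own z axis and vertical below 0.05 rad and linear speed of basket below 0.03 m/s); the robot touches nothing.
It fails at once if a sleeve is dropped from a height or thrown (faster than 2.2 m/s) (linear speed of any of sleeve0, sleeve1, sleeve2 above 2.2 m/s).
It fails at once if the basket is dropped or knocked: moves faster than 0.5 m/s while not held by the fingers (contact force between basket and the fingers below 0.1 N and linear speed of basket above 0.5 m/s).
It fails at once if a gear or the sander is moved by more than 20 mm (distance of any of gear_a, gear_b, sander from where it was at the start of the episode above 0.02 m).
It also fails if it takes over 67 s, if anything falls off the work surface, if the arm or the gripper's body presses on something with over 40 N, if the wrist force passes 120 N, or if a joint passes its speed limit or range.

## Working session

There is one attempt and no reset: what is moved stays moved. The work goes in short steps, Python scripts to look and compute and a tool call to move; the robot and the scene stay as the last step left them, time stands still between calls to the robot, and variables do not carry over. Pictures are saved under pics/ and viewed, at most 10 in all, crops included, and the job is handed in when it is done.

Besides the shell and the picture viewer there is one more tool, called after ">>>" as name(argument=value, ...), one argument or row to a line, values as JSON. drive_tool: Moves the arm, as the interface text tells. Scaled input: -1 to 1 covers 0.8 m each way for a shift and 30 degrees each way for a turn. Its arguments: {"type":"object","properties":{"rows":{"type":"array"},"grip_force":{"type":"number"}},"required":["rows"]}

```bash
mkdir -p pics; ls; python3 - <<'E'
from workcell import sense,cams,bot
import cv2
for n in("top","side"):
    cv2.imwrite(f"pics/{n}0.png",cv2.resize(cams.camera(n),(800,600),interpolation=cv2.INTER_CUBIC)); print(cams.get_calibration(n))
print(sense())
E
```

```text
pics
{'fx': 500.9814228995313, 'fy': 500.9814228995313, 'cx': 275.10895141358145, 'cy': 209.95125834660647, 'k1': -0.0369676835389528, 'xyz': array([0.4007402 , 0.13151519, 1.23159612]), 'orientation': array([ 1.64678450e-01, -1.24819709e-03, -1.58890206e+00])}
{'fx': 396.94115079550977, 'fy': 396.94115079550977, 'cx': 285.80641855860614, 'cy': 209.2551861763039, 'k1': 0.011734480244846978, 'xyz': array([0.54713422, 0.84385735, 0.67755684]), 'orientation': array([ 0.8767739 , -0.01161409, -3.0500596 ])}
{'time_s': 0.1, 'q': array([ 1.19399828e+00,  3.42650615e-01,  1.52491107e+00,  2.30383266e-05,
        1.27541665e+00, -1.46004221e-01]), 'joint_vel': array([-0.00122793, -0.00110232, -0.00433454, -0.00044468, -0.000663  ,
       -0.00030044]), 'effort': array([ 8.35547453e-04, -4.32009673e+01, -2.44692886e+01,  7.18921423e-02,
        5.26627118e-02, -4.82736334e-05]), 'eef_pos': array([0.11993261, 0.51074492, 0.22611937]), 'ee_rot': array([-3.14022492e+00, -2.23393775e-04,  2.91079195e+00]), 'ft_force': array([ 0.15818393,  0.4090912 , -0.03878121]), 'torque': array([-0.02102589,  0.00013138, -0.00306283]), 'gripper_force': 0.0, 'gripper_width': 0.09151977341302846}
```

View pics/top0.png

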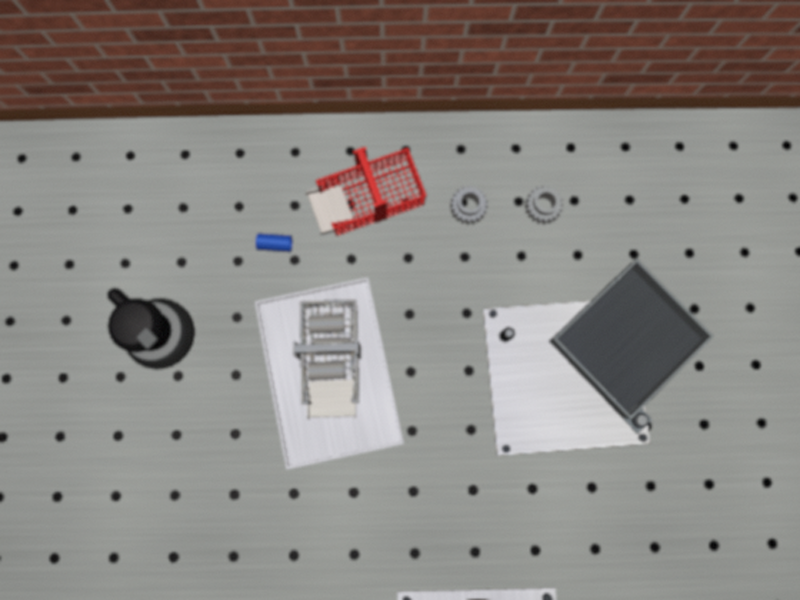

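View pics/side0.png

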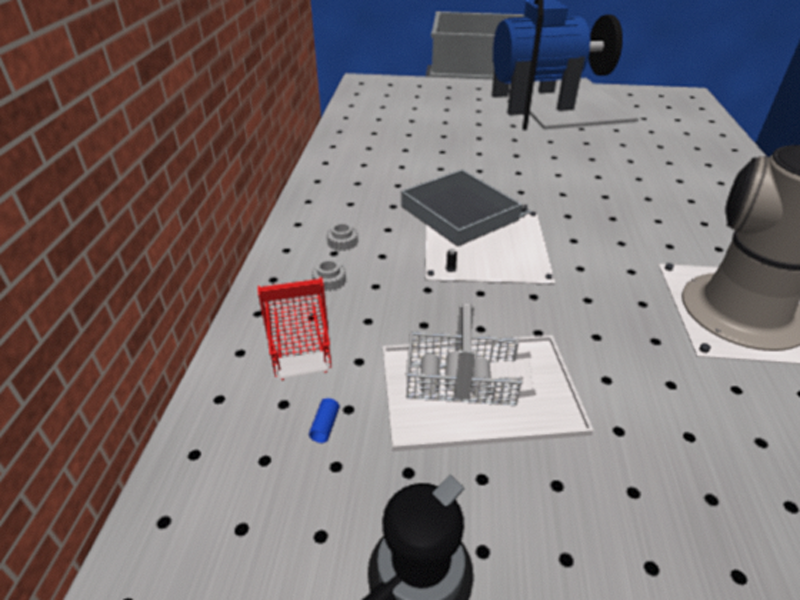

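The top view (800x600) shows the following:
- **Basket:** handle bar ends (296,350) and (360,350), spout lip at (331,416).
- **Drip pan:** corners (256,300), (369,280), (403,442), (288,468).
- **Tray:** swung out, rim corners (635,264), (710,335), (632,417) and (551,341).
- **Pin and stop:** pin at (641,421), stop at (508,334).
- **Bystanders:** gears at (469,205) and (545,205), sander on the left.

The side view agrees.

```bash
cat > h.py <<'E'
import numpy as np,cv2
from scipy.spatial.transform import Rotation as R
from workcell import sense,cams,bot
def px(n,u,v,z,s=800/560):
    c=cams.get_calibration(n);K=np.array([[c['fx'],0,c['cx']],[0,c['fy'],c['cy']],[0,0,1]])
    p=cv2.undistortPoints(np.array([[[(u+.5)/s-.5,(v+.5)/s-.5]]],float),K,np.array([c['k1'],0,0,0]))[0,0]
    d=R.from_euler('xyz',c['orientation']).as_matrix()@[p[0],-p[1],-1]
    o=np.array(c['xyz']);return o+d*(z-o[2])/d[2]
def proj(n,P):
    c=cams.get_calibration(n);q=R.from_euler('xyz',c['orientation']).as_matrix().T@(np.array(P)-c['xyz'])
    a=np.array([q[0],-q[1]])/-q[2];a=a*(1+c['k1']*(a@a));return [c['fx']*a[0]+c['cx'],c['fy']*a[1]+c['cy']]
def rel(P,rpy=None):
    "shift in drive units (tool axes) from the present pose to world P, plus rotvec units"
    s=sense();T=R.from_euler('xyz',s['ee_rot']);sh=T.inv().apply(np.array(P)-s['eef_pos'])/.8
    rv=(T.inv()*R.from_euler('xyz',rpy)).as_rotvec()/np.radians(30) if rpy is not None else 0
    return sh.round(4),np.round(rv,3)
E
python3 - <<'E'
from h import *
np.set_printoptions(precision=4,suppress=True)
T=lambda l,u,v,z:print(l,px("top",u,v,z)[:2])
for p in((635,264),(710,335),(632,417),(551,341)):T("tray",*p,.049)
T("pin",641,421,.034);T("stop",507,334,.052)
for p in((487,309),(497,455),(649,441)):T("plate",*p,.006)
T("hL",296,350,.118);T("hR",360,350,.118);T("lipL",308,417,.038);T("lipR",356,416,.038)
for p in((256,300),(369,280),(403,442),(288,468)):T("pan",*p,.012)
for p in((469,205),(545,205)):T("gear",*p,.036)
for p in((302,302),(357,301)):T("rear",*p,.065)
T("sander",160,333,.02)
print(px("side",466,372,.112)[:2],px("side",465,308,.112)[:2])
E
```

```text
tray [ 0.652 -0.285]
tray [ 0.5285 -0.4029]
tray [ 0.396  -0.2615]
tray [ 0.5237 -0.1346]
pin [ 0.389  -0.2811]
stop [ 0.5364 -0.0613]
plate [ 0.5859 -0.036 ]
plate [ 0.3375 -0.0432]
plate [ 0.3551 -0.302 ]
hL [0.5096 0.2799]
hR [0.5079 0.18  ]
lipL [0.4063 0.2704]
lipR [0.4066 0.1913]
pan [0.6079 0.3636]
pan [0.6395 0.1677]
pan [0.3623 0.1143]
pan [0.3229 0.3068]
gear [ 0.7642 -0.008 ]
gear [ 0.7621 -0.1401]
rear [0.5941 0.2773]
rear [0.5942 0.1864]
sander [0.5522 0.526 ]
[0.5113 0.3116] [0.5146 0.1784]
```

```bash
cat >> h.py <<'E'
def chain(W,each=True,start=None):
    "W: list of (P, rpy deg). each=True: every W is its own call; else rows of one call"
    s=sense();p,T=(np.array(s['eef_pos']),R.from_euler('xyz',s['ee_rot'])) if start is None else (np.array(start[0]),R.from_euler('xyz',start[1],degrees=True))
    for P,e in W:
        Q=R.from_euler('xyz',e,degrees=True)
        print((T.inv().apply(np.array(P)-p)/.8).round(3).tolist(),((T.inv()*Q).as_rotvec()/np.radians(30)).round(3).tolist())
        if each:p,T=np.array(P),Q
PIN=np.array([.389,-.2811]);YAW0=.06
def tl(x,y,th):
    "pin-frame point of the tray at joint th -> world xy"
    a=YAW0-th;return PIN+[x*np.cos(a)-y*np.sin(a),x*np.sin(a)+y*np.cos(a)]
E
python3 - <<'E'
from h import *
D=lambda y:[180,0,y]
chain([([.30,.40,.22],D(136.8)),([.45,.15,.2],D(106.8)),([.5,-.15,.2],D(76.8)),([.487,-.415,.12],D(46.8)),([.487,-.415,.025],D(43))])
E
```

```text
[-0.251, -0.083, 0.008] [-0.003, 0.0, 0.999]
[-0.351, -0.099, 0.025] [0.0, -0.0, 1.0]
[-0.377, -0.049, -0.0] [-0.0, -0.0, 1.0]
[-0.326, 0.06, 0.1] [0.0, -0.0, 1.0]
[-0.0, -0.0, 0.119] [0.0, -0.0, 0.127]
```

>>> drive_tool(
  rows=[
    [[-0.251, -0.083, 0.008], [0, 0, 1], 1],
    [[-0.251, -0.083, 0.008], [0, 0, 1], 1],
    [[-0.251, -0.083, 0.008], [0, 0, 1], 1],
    [[-0.251, -0.083, 0.008], [0, 0, 1], 1],
    [[-0.251, -0.083, 0.008], [0, 0, 1], 1],
    [[-0.251, -0.083, 0.008], [0, 0, 1], 1],
    [[-0.251, -0.083, 0.008], [0, 0, 1], 1],
    [[-0.251, -0.083, 0.008], [0, 0, 1], 1],
  ],
  grip_force=20,
)

```text
time_s: 0.9
eef_pos: [0.299, 0.4013, 0.2203]
ee_rot: [-3.141, -0.0, 2.389]
ft_force: [0.7, -0.7, 0.3]
gripper_width: 0.0329
gripper_force: 0.0
```

>>> drive_tool(
  rows=[
    [[-0.35, -0.1, 0.025], [0, 0, 1], 1],
    [[-0.35, -0.1, 0.025], [0, 0, 1], 1],
    [[-0.35, -0.1, 0.025], [0, 0, 1], 1],
    [[-0.35, -0.1, 0.025], [0, 0, 1], 1],
    [[-0.35, -0.1, 0.025], [0, 0, 1], 1],
    [[-0.35, -0.1, 0.025], [0, 0, 1], 1],
    [[-0.35, -0.1, 0.025], [0, 0, 1], 1],
    [[-0.35, -0.1, 0.025], [0, 0, 1], 1],
  ],
)

```text
time_s: 1.7
eef_pos: [0.4492, 0.1511, 0.2002]
ee_rot: [-3.141, -0.001, 1.863]
ft_force: [-0.4, 0.8, -0.9]
gripper_width: 0.0003
gripper_force: 0.0
```

>>> drive_tool(
  rows=[
    [[-0.377, -0.05, 0], [0, 0, 1], 1],
    [[-0.377, -0.05, 0], [0, 0, 1], 1],
    [[-0.377, -0.05, 0], [0, 0, 1], 1],
    [[-0.377, -0.05, 0], [0, 0, 1], 1],
    [[-0.377, -0.05, 0], [0, 0, 1], 1],
    [[-0.377, -0.05, 0], [0, 0, 1], 1],
    [[-0.377, -0.05, 0], [0, 0, 1], 1],
    [[-0.377, -0.05, 0], [0, 0, 1], 1],
  ],
)

```text
time_s: 2.5
eef_pos: [0.4986, -0.1486, 0.2001]
ee_rot: [-3.141, -0.001, 1.34]
ft_force: [-0.2, 0.1, 0.2]
gripper_width: 0.0006
gripper_force: 0.0
```

>>> drive_tool(
  rows=[
    [[-0.326, 0.06, 0.1], [0, 0, 1], 1],
    [[-0.326, 0.06, 0.1], [0, 0, 1], 1],
    [[-0.326, 0.06, 0.1], [0, 0, 1], 1],
    [[-0.326, 0.06, 0.1], [0, 0, 1], 1],
    [[-0.326, 0.06, 0.1], [0, 0, 1], 1],
    [[-0.326, 0.06, 0.1], [0, 0, 1], 1],
    [[-0.326, 0.06, 0.1], [0, 0, 1], 1],
    [[-0.326, 0.06, 0.1], [0, 0, 1], 1],
  ],
)

```text
time_s: 3.3
eef_pos: [0.4866, -0.4119, 0.12]
ee_rot: [-3.14, -0.001, 0.819]
ft_force: [0.1, -0.1, -0.2]
gripper_width: 0.0004
gripper_force: 0.0
```

>>> drive_tool(
  rows=[
    [[0, 0.002, 0.05], [0, 0, 0.13], 1],
    [[0, 0.002, 0.1], [0, 0, 0.13], 1],
    [[0, 0.002, 0.119], [0, 0, 0.13], 1],
    [[0, 0.002, 0.119], [0, 0, 0.13], 1],
    [[0, 0.002, 0.119], [0, 0, 0.13], 1],
    [[0, 0.002, 0.119], [0, 0, 0.13], 1],
    [[0, 0.002, 0.119], [0, 0, 0.13], 1],
    [[0, 0.002, 0.119], [0, 0, 0.13], 1],
  ],
)

```text
time_s: 4.1
eef_pos: [0.487, -0.4163, 0.0264]
ee_rot: [3.14, -0.0, 0.748]
ft_force: [0.5, -0.2, 0.3]
gripper_width: 0.0005
gripper_force: 0.0
```

```bash
python3 - <<'E'
from h import *
s=sense();print(s['eef_pos'],s['ee_rot'],s['ft_force'])
W=[]
for th in (.72,.48,.24,.05):
    W.append(([*tl(.165,.0075,th),.025],[180,0,np.degrees(YAW0-th)+90]))
chain(W)
chain([([*tl(.165,.0075,-.05),.025],[180,0,np.degrees(YAW0)+90])],start=W[-1])
E
```

```text
[ 0.48702404 -0.41629855  0.02636604] [ 3.13954389e+00 -8.55354045e-05  7.48208520e-01] [ 0.45195614 -0.15915873  0.31448813]
[0.068, -0.005, 0.002] [0.004, 0.0, -0.311]
[0.049, -0.008, -0.0] [0.0, 0.0, -0.458]
[0.049, -0.008, -0.0] [0.0, 0.0, -0.458]
[0.039, -0.005, -0.0] [-0.0, 0.0, -0.363]
[0.021, -0.002, -0.0] [0.0, 0.0, -0.095]
```

>>> drive_tool(
  rows=[
    [[0.008, 0, 0], [0, 0, -0.04], 1],
    [[0.016, -0.001, 0], [0, 0, -0.08], 1],
    [[0.025, -0.001, 0], [0, 0, -0.12], 1],
    [[0.034, -0.002, 0], [0, 0, -0.16], 1],
    [[0.042, -0.003, 0], [0, 0, -0.2], 1],
    [[0.05, -0.004, 0], [0, 0, -0.24], 1],
    [[0.06, -0.005, 0], [0, 0, -0.28], 1],
    [[0.068, -0.005, 0], [0, 0, -0.311], 1],
  ],
)

```text
time_s: 4.9
eef_pos: [0.5235, -0.3748, 0.0249]
ee_rot: [-3.14, -0.0, 0.913]
ft_force: [-3.6, -0.1, 1.1]
gripper_width: 0.0003
gripper_force: 1.9
```

>>> drive_tool(
  rows=[
    [[0.006, 0, 0], [0, 0, -0.06], 1],
    [[0.012, -0.001, 0], [0, 0, -0.12], 1],
    [[0.018, -0.001, 0], [0, 0, -0.18], 1],
    [[0.024, -0.002, 0], [0, 0, -0.24], 1],
    [[0.03, -0.003, 0], [0, 0, -0.3], 1],
    [[0.036, -0.005, 0], [0, 0, -0.36], 1],
    [[0.042, -0.006, 0], [0, 0, -0.41], 1],
    [[0.049, -0.008, 0], [0, 0, -0.458], 1],
  ],
)

```text
time_s: 5.7
eef_pos: [0.5428, -0.3407, 0.0251]
ee_rot: [-3.142, 0.0, 1.153]
ft_force: [-2.9, -2.5, -1.7]
gripper_width: 0.0005
gripper_force: 1.8
```

>>> drive_tool(
  rows=[
    [[0.006, 0, 0], [0, 0, -0.06], 1],
    [[0.012, -0.001, 0], [0, 0, -0.12], 1],
    [[0.018, -0.001, 0], [0, 0, -0.18], 1],
    [[0.024, -0.002, 0], [0, 0, -0.24], 1],
    [[0.03, -0.003, 0], [0, 0, -0.3], 1],
    [[0.036, -0.005, 0], [0, 0, -0.36], 1],
    [[0.042, -0.006, 0], [0, 0, -0.41], 1],
    [[0.049, -0.008, 0], [0, 0, -0.458], 1],
  ],
)

```text
time_s: 6.5
eef_pos: [0.5531, -0.3024, 0.0253]
ee_rot: [3.141, 0.0, 1.393]
ft_force: [-2.0, -2.6, -0.5]
gripper_width: 0.0005
gripper_force: 1.7
```

>>> drive_tool(
  rows=[
    [[0.005, 0, 0], [0, 0, -0.05], 1],
    [[0.01, -0.001, 0], [0, 0, -0.1], 1],
    [[0.015, -0.001, 0], [0, 0, -0.15], 1],
    [[0.02, -0.002, 0], [0, 0, -0.2], 1],
    [[0.025, -0.003, 0], [0, 0, -0.25], 1],
    [[0.03, -0.004, 0], [0, 0, -0.3], 1],
    [[0.035, -0.005, 0], [0, 0, -0.33], 1],
    [[0.039, -0.005, 0], [0, 0, -0.363], 1],
  ],
)

```text
time_s: 7.3
eef_pos: [0.5541, -0.2708, 0.0252]
ee_rot: [-3.141, -0.0, 1.583]
ft_force: [-1.8, -3.0, 1.6]
gripper_width: 0.0005
gripper_force: 1.7
```

Contact is good; push on gently to the stop.

>>> drive_tool(
  rows=[
    [[0.002, 0, 0], [0, 0, -0.03], 1],
    [[0.004, 0, 0], [0, 0, -0.06], 1],
    [[0.006, 0, 0], [0, 0, -0.09], 1],
    [[0.008, 0, 0], [0, 0, -0.09], 1],
    [[0.01, 0, 0], [0, 0, -0.09], 1],
    [[0.012, 0, 0], [0, 0, -0.09], 1],
    [[0.012, 0, 0], [0, 0, -0.09], 1],
    [[0.012, 0, 0], [0, 0, -0.09], 1],
  ],
)

```text
time_s: 8.1
eef_pos: [0.5541, -0.2647, 0.025]
ee_rot: [3.141, 0.004, 1.628]
ft_force: [-3.6, -13.5, -3.0]
gripper_width: 0.0001
gripper_force: 7.1
```

```bash
python3 - <<'E'
from h import *
print(sense()['ft_force'])
cv2.imwrite("pics/top1.png",cv2.resize(cams.camera("top")[150:350,300:550],(800,640))[:600])
E
```

```text
[ -3.64288612 -13.54223448  -2.99889023]
```

View pics/top1.png

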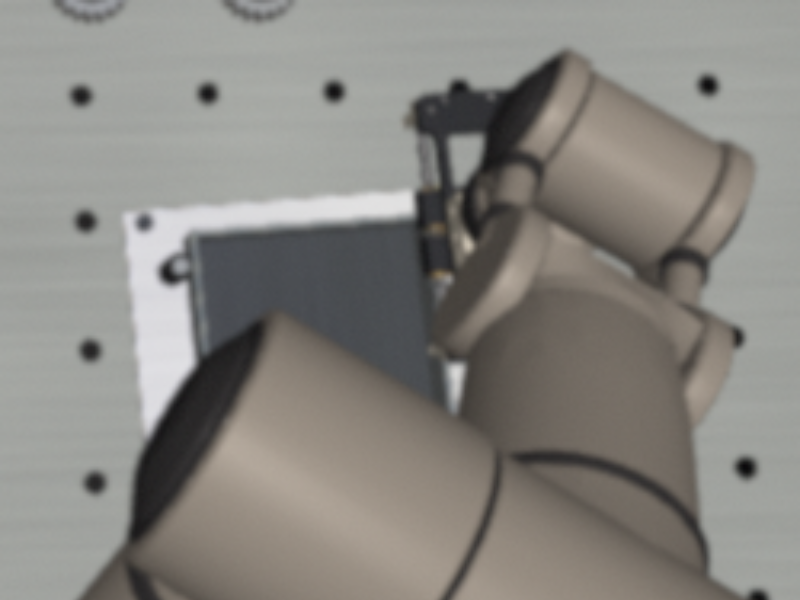

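The crop shows the tray wall (190,240) touching the stop bolt at (175,268), and the force has risen to 13 N, so the tray is home. Next I back off, rise and go to the basket.

>>> drive_tool(
  rows=[
    [[-0.02, 0, 0], [0, 0, -0.09], 1],
    [[-0.04, 0, 0], [0, 0, -0.09], 1],
    [[-0.04, 0, -0.04], [0, 0, 0], 1],
    [[-0.04, 0, -0.1], [0, 0, 0], 0.5],
    [[-0.04, 0, -0.16], [0, 0, 0], 0],
    [[-0.04, 0, -0.22], [0, 0, 0], 0],
    [[-0.04, 0, -0.22], [0, 0, 0], 0],
    [[-0.04, 0, -0.22], [0, 0, 0], 0],
  ],
)

```text
time_s: 8.95
eef_pos: [0.5567, -0.2936, 0.2022]
ee_rot: [3.139, 0.001, 1.627]
ft_force: [-0.6, 1.4, -1.8]
gripper_width: 0.0361
gripper_force: 0.0
```

```bash
python3 - <<'E'
from h import *
np.set_printoptions(precision=4,suppress=True)
print(px("top",296,350,.127),px("top",360,350,.127))
s=sense();print(s['q'],s['eef_pos'],s['ee_rot'])
chain([([.53,0,.2],[180,0,90]),([.509,.229,.2],[180,0,90])])
E
```

```text
[0.5087 0.2787 0.127 ] [0.507  0.1796 0.127 ]
[-0.6074  0.5524  1.2533  0.0007  1.3337 -0.6638] [ 0.5567 -0.2936  0.2022] [3.1394 0.0009 1.6271]
[0.368, -0.013, 0.002] [0.004, 0.002, 0.107]
[0.286, -0.026, -0.0] [0.0, 0.0, 0.0]
```

>>> drive_tool(
  rows=[
    [[0.37, -0.013, 0], [0, 0, 0.107], 0],
    [[0.37, -0.013, 0], [0, 0, 0.107], 0],
    [[0.37, -0.013, 0], [0, 0, 0.107], 0],
    [[0.37, -0.013, 0], [0, 0, 0.107], 0],
    [[0.37, -0.013, 0], [0, 0, 0.107], 0],
    [[0.37, -0.013, 0], [0, 0, 0.107], 0],
    [[0.37, -0.013, 0], [0, 0, 0.107], 0],
    [[0.37, -0.013, 0], [0, 0, 0.107], 0],
  ],
)

```text
time_s: 9.75
eef_pos: [0.5281, 0.0024, 0.1996]
ee_rot: [-3.139, -0.0, 1.574]
ft_force: [-0.4, -0.0, -0.4]
gripper_width: 0.0917
gripper_force: 0.0
```

>>> drive_tool(
  rows=[
    [[0.28, -0.025, 0], [0, 0, 0], 0],
    [[0.28, -0.025, 0], [0, 0, 0], 0],
    [[0.28, -0.025, 0], [0, 0, 0], 0],
    [[0.28, -0.025, 0], [0, 0, 0], 0],
    [[0.28, -0.025, 0], [0, 0, 0], 0],
    [[0.28, -0.025, 0], [0, 0, 0], 0],
    [[0.28, -0.025, 0], [0, 0, 0], 0],
    [[0.28, -0.025, 0], [0, 0, 0], 0],
  ],
)

```text
time_s: 10.55
eef_pos: [0.5091, 0.2235, 0.2005]
ee_rot: [-3.141, 0.001, 1.57]
ft_force: [-0.4, 0.7, -0.3]
gripper_width: 0.092
gripper_force: 0.0
```

```bash
python3 - <<'E'
from h import *
np.set_printoptions(precision=5,suppress=True)
s=sense();print(repr(s['q']),s['eef_pos'],s['ee_rot'])
a=cams.camera("side")[210:330,230:430];cv2.imwrite("pics/side1.png",cv2.resize(a,(800,480),interpolation=cv2.INTER_CUBIC))
chain([([.509,.229,.097],[180,0,90])])
E
```

```text
array([ 0.27605,  0.42081,  1.47808, -0.00044,  1.24389,  0.27741]) [0.50913 0.2235  0.20052] [-3.14057  0.00072  1.56958]
[0.007, -0.0, 0.13] [-0.001, 0.001, -0.003]
```

View pics/side1.png

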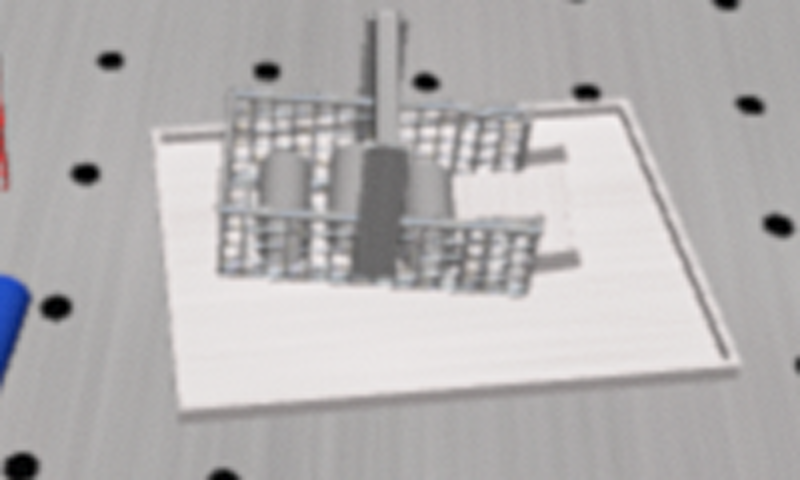

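The side crop shows the basket level in the pan, its handle bar running from (385,148) to (385,15), and the sleeves inside. The bar is clear, so I descend and grip.

>>> drive_tool(
  rows=[
    [[0.007, 0, 0.04], [0, 0, 0], 0],
    [[0.007, 0, 0.08], [0, 0, 0], 0],
    [[0.007, 0, 0.11], [0, 0, 0], 0],
    [[0.007, 0, 0.13], [0, 0, 0], 0],
    [[0.007, 0, 0.13], [0, 0, 0], 0],
    [[0.007, 0, 0.13], [0, 0, 0], 0.6],
    [[0.007, 0, 0.13], [0, 0, 0], 1],
    [[0.007, 0, 0.13], [0, 0, 0], 1],
  ],
  grip_force=45,
)

```text
time_s: 11.4
eef_pos: [0.5094, 0.231, 0.0983]
ee_rot: [3.139, -0.001, 1.572]
ft_force: [-0.1, -0.3, 1.3]
gripper_width: 0.0722
gripper_force: 0.0
```

>>> drive_tool(
  rows=[
    [[0, 0, 0], [0, 0, 0], 1],
    [[0, 0, 0], [0, 0, 0], 1],
    [[0, 0, 0], [0, 0, 0], 1],
    [[0, 0, 0], [0, 0, 0], 1],
    [[0, 0, 0], [0, 0, 0], 1],
    [[0, 0, 0], [0, 0, 0], 1],
    [[0, 0, 0], [0, 0, 0], 1],
    [[0, 0, 0], [0, 0, 0], 1],
  ],
)

```text
time_s: 12.2
eef_pos: [0.5092, 0.2311, 0.0972]
ee_rot: [3.14, -0.0, 1.572]
ft_force: [2.4, 0.2, -0.5]
gripper_width: 0.0116
gripper_force: 45.0
```

```bash
cat > kin.py <<'E'
import numpy as np
from scipy.optimize import least_squares
from scipy.spatial.transform import Rotation as R
def fk(q,m):
    r0,h,a2,a3,d4,d6,off=m;Y=lambda a:R.from_euler('y',a);Z=lambda a:R.from_euler('z',a)
    T=Z(q[0]);p=T.apply([r0,off,h]);T=T*Y(q[1]);p=p+T.apply([0,0,a2]);T=T*Y(q[2]);p=p+T.apply([a3,0,d4]);T=T*Z(q[3])*Y(q[4]);p=p+T.apply([0,0,d6]);T=T*Z(q[5])
    return p,T
E
python3 - <<'E'
from h import *;from kin import *
np.set_printoptions(precision=4,suppress=True)
s=sense();print(repr(s['q']),s['eef_pos'],s['ee_rot'],s['ft_force'],s['gripper_width'])
Q=[[1.19399828,.342650615,1.52491107,2.3e-5,1.27541665,-.146004221],[-0.6074,0.5524,1.2533,0.0007,1.3337,-0.6638],[.27605,.42081,1.47808,-.00044,1.24389,.27741],s['q']]
P=[[.11993261,.51074492,.22611937],[.5567,-.2936,.2022],[.50913,.2235,.20052],s['eef_pos']]
E=[[-3.14022,-.000223,2.91079],[3.1394,.0009,1.6271],[-3.14057,.00072,1.56958],s['ee_rot']]
f=lambda m:np.concatenate([fk(q,m)[0]-p for q,p in zip(Q,P)])
o=least_squares(f,[0,.3,.4,0,.4,.2,.0766]);print(o.x,o.cost,f(o.x))
for q,e in zip(Q,E):
    T=fk(q,o.x)[1];print((T.inv()*R.from_euler('xyz',e)).as_rotvec())
np.save('m.npy',o.x)
E
```

```text
array([ 0.289 ,  0.5353,  1.602 , -0.0001,  1.003 ,  0.2879]) [0.5092 0.2311 0.0972] [ 3.1404 -0.0002  1.572 ] [ 2.4005  0.1801 -0.5089] 0.011580462070373344
[0.     0.2444 0.5059 0.0465 0.3797 0.3393 0.0764] 1.662777011396667e-10 [-0.  0.  0. -0. -0. -0. -0. -0.  0. -0.  0. -0.]
[0.     0.     1.5708]
[ 0.     -0.0001  1.5707]
[-0.      0.      1.5708]
[0.     0.     1.5708]
```

>>> drive_tool(
  rows=[
    [[0, 0, -0.006], [0, 0, 0], 1],
    [[0, 0, -0.02], [0, 0, 0], 1],
    [[0, 0, -0.04], [0, 0, 0], 1],
    [[0, 0, -0.06], [0, 0, 0], 1],
    [[0, 0, -0.085], [0, 0, 0], 1],
    [[0, 0, -0.11], [-0.1, 0, 0], 1],
    [[0, 0, -0.14], [-0.2, 0, 0], 1],
    [[0, 0, -0.16], [-0.3, 0, 0], 1],
  ],
)

```text
time_s: 13.0
eef_pos: [0.5085, 0.231, 0.2269]
ee_rot: [2.982, -0.0, 1.572]
ft_force: [1.4, -0.7, -6.5]
gripper_width: 0.0114
gripper_force: 45.0
```

```bash
cat > fit.py <<'E'
from h import *;from kin import *
np.set_printoptions(precision=4,suppress=True)
s=sense();m=np.load('m.npy')
print(s['q'],s['eef_pos'],s['ee_rot'],s['ft_force'],s['torque'],s['gripper_width'])
def g(d):
    n=m.copy();n[1]+=d;n[5]+=d;return n
o=least_squares(lambda d:fk(s['q'],g(d[0]))[0]-s['eef_pos'],[0]);m=g(o.x[0]);print(m,o.fun);np.save('m2.npy',m)
lo=np.array([-2.53,-.77,.04,-1,.28,-3.11]);hi=np.array([2.53,2.02,2.7,4.14,2.66,3.11])
def ik(P,Rt,q0):
    f=lambda q:np.r_[(fk(q,m)[0]-P)*5,((fk(q,m)[1]*R.from_euler('z',np.pi/2)).inv()*Rt).as_rotvec()]
    return least_squares(f,q0,bounds=(lo,hi))
C=np.array([.468,-.170])
def pose(lip,yaw,tip,lz):
    "TCP pose with spout lip at tray xy lip, height lz, basket yaw (deg), tip deg"
    B=R.from_euler('z',yaw,degrees=True)*R.from_euler('y',-tip,degrees=True)
    a=YAW0;L=np.r_[C+[lip[0]*np.cos(a)-lip[1]*np.sin(a),lip[0]*np.sin(a)+lip[1]*np.cos(a)],lz]
    Rt=B*R.from_euler('xyz',[180,0,90],degrees=True)
    return L+B.apply([.105,0,.112-.032-.0195]),Rt   # tcp 19.5 mm below bar centre
if __name__=="__main__":
  for yaw in(-30,-18,0,20,90,-90,180,160):
    for tip in (20,44):
        P,Rt=pose((.02 if abs(yaw)<90 else 0,0),yaw,tip,.05);b=min((ik(P,Rt,q0) for q0 in ([-.3,.4,1.6,0,1,-.3],[-.3,.4,1.6,0,1,2.5],[-.3,.4,1.6,0,1,-2.5],[-.3,.4,1.6,1.5,1,1])),key=lambda o:o.cost)
        print(yaw,tip,P,b.cost.round(6),b.x)
E
python3 fit.py
```

```text
[ 0.3173  0.323   1.5632 -0.0549  1.1043  0.3375] [0.5085 0.231  0.2269] [ 2.9822 -0.0004  1.5716] [ 1.3726 -0.6589 -6.4624] [-0.116   0.2546 -0.0261] 0.011403356915619396
[0.     0.223  0.5059 0.0465 0.3797 0.3178 0.0764] [ 0.  0. -0.]
-30 20 [ 0.5555 -0.2078  0.1428] 0.0 [-0.4789  0.3864  1.7752 -0.0259  0.6314  0.0629]
-30 44 [ 0.517  -0.1856  0.1665] 0.012031 [-0.3381  0.2393  2.0931 -1.      0.28    1.1348]
-18 20 [ 0.5621 -0.1929  0.1428] 0.0 [-0.4922  0.3855  1.7767  0.1019  0.6379 -0.2495]
-18 44 [ 0.5198 -0.1792  0.1665] 0.001282 [-0.6278  0.2333  2.2485  1.9443  0.28   -2.1821]
0 20 [ 0.5659 -0.1688  0.1428] 0.0 [-0.5111  0.3884  1.772   0.2655  0.6913 -0.6915]
0 44 [ 0.5215 -0.1688  0.1665] 0.0 [-0.735   0.2477  2.1841  1.4052  0.4919 -1.96  ]
20 20 [ 0.5612 -0.1421  0.1428] 0.0 [-0.528   0.3971  1.7574  0.3773  0.7949 -1.1171]
20 44 [ 0.5194 -0.1573  0.1665] 0.0 [-0.8387  0.3139  2.0755  1.1327  0.7917 -2.043 ]
90 20 [ 0.468  -0.092   0.1428] 0.0 [-0.5558  0.4233  1.7132  0.3155  1.2118 -2.269 ]
90 44 [ 0.468  -0.1365  0.1665] 0.0 [-0.7822  0.6071  1.5313  0.5155  1.5968 -2.5002]
-90 20 [ 0.468  -0.248   0.1428] 0.0 [-0.4464  0.3898  1.7696 -0.4153  0.8704  1.3767]
-90 44 [ 0.468  -0.2035  0.1665] 0.0 [-0.127   0.4286  1.8728 -0.9653  0.9938  2.0626]
180 20 [ 0.39   -0.17    0.1428] 0.0 [-0.474   0.4516  1.6645 -0.161   1.3415  2.7293]
180 44 [ 0.4345 -0.17    0.1665] 0.0 [-0.3669  0.7508  1.2414 -0.2641  1.8728  2.7916]
160 20 [ 0.3947 -0.1433  0.1428] 0.0 [-0.4935  0.4544  1.6597 -0.0502  1.3735  3.0156]
160 44 [ 0.4365 -0.1585  0.1665] 0.0 [-0.4603  0.7653  1.2117 -0.0824  1.9284  3.0325]
```

```bash
cat > plan.py <<'E'
from fit import *
W=[([.53,.03,.227],R.from_euler('z',8,degrees=True)*R.from_euler('y',-9,degrees=True)*R.from_euler('xyz',[180,0,90],degrees=True))]
for tip,lz in((10,.13),(22,.085),(33,.066),(44,.058)): W.append(pose((.015,.01),15,tip,lz))
p,T=s['eef_pos'],R.from_euler('xyz',s['ee_rot']);q=s['q']
for P,Q in W:
    o=ik(P,Q,q);q=o.x;print((T.inv().apply(P-p)/.8).round(3).tolist(),((T.inv()*Q).as_rotvec()/np.radians(30)).round(3).tolist(),'|',P,o.cost.round(6),q);p,T=P,Q
E
python3 plan.py | tail -5
```

```text
[-0.251, 0.026, 0.004] [0.004, 0.041, -0.262] | [0.53, 0.03, 0.227] 0.0 [-0.1114  0.2652  1.645   0.0441  1.0796 -0.2689]
[-0.212, 0.019, 0.027] [-0.033, 0.039, -0.23] | [ 0.5721 -0.1351  0.2078] 0.0 [-0.4223  0.3889  1.5213  0.1235  1.0987 -0.733 ]
[0.0, -0.028, 0.03] [-0.4, 0.0, 0.0] | [ 0.5545 -0.1398  0.1804] 0.0 [-0.533   0.3182  1.7704  0.3768  0.8136 -1.0224]
[0.0, -0.026, -0.002] [-0.367, 0.0, 0.0] | [ 0.5356 -0.1449  0.1739] 0.0 [-0.6609  0.2721  1.9595  0.7562  0.6852 -1.4672]
[-0.0, -0.022, -0.015] [-0.367, -0.0, 0.0] | [ 0.5147 -0.1504  0.1745] 0.0 [-0.8133  0.263   2.1234  1.1791  0.7223 -1.9937]
```

>>> drive_tool(
  rows=[
    [[-0.02, 0.002, 0], [0, 0.005, -0.02], 1],
    [[-0.05, 0.005, 0], [0, 0.01, -0.05], 1],
    [[-0.085, 0.008, 0], [0, 0.015, -0.09], 1],
    [[-0.12, 0.012, 0], [0, 0.02, -0.125], 1],
    [[-0.155, 0.016, 0], [0, 0.025, -0.16], 1],
    [[-0.19, 0.02, 0], [0, 0.03, -0.2], 1],
    [[-0.225, 0.023, 0], [0, 0.037, -0.23], 1],
    [[-0.251, 0.026, 0.004], [0.004, 0.041, -0.262], 1],
  ],
)

```text
time_s: 13.8
eef_pos: [0.5292, 0.0287, 0.2256]
ee_rot: [2.988, 0.0, 1.711]
ft_force: [-0.3, -0.2, -7.5]
gripper_width: 0.0114
gripper_force: 45.0
```

>>> drive_tool(
  rows=[
    [[-0.03, 0.003, 0], [0, 0.005, -0.03], 1],
    [[-0.06, 0.006, 0], [0, 0.01, -0.06], 1],
    [[-0.09, 0.009, 0], [0, 0.015, -0.09], 1],
    [[-0.12, 0.012, 0.005], [-0.01, 0.02, -0.12], 1],
    [[-0.15, 0.014, 0.01], [-0.02, 0.025, -0.15], 1],
    [[-0.175, 0.016, 0.018], [-0.03, 0.03, -0.19], 1],
    [[-0.2, 0.018, 0.024], [-0.033, 0.036, -0.22], 1],
    [[-0.212, 0.019, 0.027], [-0.033, 0.039, -0.23], 1],
  ],
)

```text
time_s: 14.6
eef_pos: [0.5712, -0.1365, 0.2056]
ee_rot: [2.971, -0.001, 1.832]
ft_force: [0.1, -0.0, -7.1]
gripper_width: 0.012
gripper_force: 45.0
```

```bash
python3 - <<'E'
from h import *
a=cams.camera("side");b=cams.camera("top")
cv2.imwrite("pics/c2.png",np.hstack([cv2.resize(a[60:300,200:440],(400,400)),cv2.resize(b[130:350,310:530],(400,400))]))
E
sed -i 's/^W=.*/W=[]/; s/(10,.13),//' plan.py; python3 plan.py
```

```text
[-0.4236  0.3918  1.5223  0.1222  1.0984 -0.7327] [ 0.5714 -0.136   0.2057] [ 2.9707 -0.0014  1.8313] [-0.8047 -0.2962 -6.6495] [-0.2155  0.3201 -0.0999] 0.011642250230274393
[0.     0.2231 0.5059 0.0465 0.3797 0.318  0.0764] [ 0. -0.  0.]
[0.001, -0.027, 0.027] [-0.407, -0.002, -0.003] | [ 0.5545 -0.1398  0.1804] 0.0 [-0.5331  0.3182  1.7705  0.3768  0.8135 -1.0225]
[0.0, -0.026, -0.002] [-0.367, 0.0, 0.0] | [ 0.5356 -0.1449  0.1739] 0.0 [-0.661   0.2721  1.9597  0.7563  0.6852 -1.4674]
[-0.0, -0.022, -0.015] [-0.367, -0.0, 0.0] | [ 0.5147 -0.1504  0.1745] 0.0 [-0.8135  0.263   2.1236  1.1791  0.7224 -1.994 ]
```

View pics/c2.png

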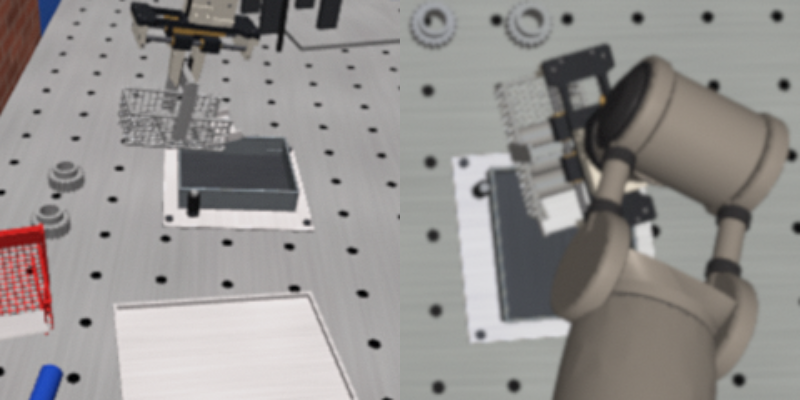

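The picture shows the basket held over the tray, with the spout lip at (562,220) in the right half over the tray floor. The tray is still against its stop at (482,188). Now I tip it.

>>> drive_tool(
  rows=[
    [[0, -0.003, 0.003], [-0.05, 0, 0], 1],
    [[0, -0.006, 0.007], [-0.1, 0, 0], 1],
    [[0, -0.01, 0.01], [-0.15, 0, 0], 1],
    [[0, -0.014, 0.014], [-0.2, 0, 0], 1],
    [[0, -0.017, 0.017], [-0.25, 0, 0], 1],
    [[0, -0.02, 0.02], [-0.3, 0, 0], 1],
    [[0, -0.023, 0.024], [-0.36, 0, 0], 1],
    [[0.001, -0.027, 0.027], [-0.407, 0, 0], 1],
  ],
)

```text
time_s: 15.5
eef_pos: [0.5541, -0.1374, 0.1815]
ee_rot: [2.755, -0.001, 1.834]
ft_force: [-0.1, 1.0, -6.1]
gripper_width: 0.0121
gripper_force: 45.0
```

>>> drive_tool(
  rows=[
    [[0, -0.003, 0], [-0.045, 0, 0], 1],
    [[0, -0.006, 0], [-0.09, 0, 0], 1],
    [[0, -0.01, 0], [-0.135, 0, 0], 1],
    [[0, -0.013, 0], [-0.18, 0, 0], 1],
    [[0, -0.016, -0.001], [-0.225, 0, 0], 1],
    [[0, -0.019, -0.001], [-0.27, 0, 0], 1],
    [[0, -0.023, -0.002], [-0.32, 0, 0], 1],
    [[0, -0.026, -0.002], [-0.367, 0, 0], 1],
  ],
)

```text
time_s: 16.3
eef_pos: [0.5356, -0.143, 0.1762]
ee_rot: [2.562, 0.001, 1.834]
ft_force: [-0.1, 0.5, -3.5]
gripper_width: 0.0119
gripper_force: 45.0
```

>>> drive_tool(
  rows=[
    [[0, -0.003, -0.002], [-0.045, 0, 0], 1],
    [[0, -0.006, -0.004], [-0.09, 0, 0], 1],
    [[0, -0.009, -0.006], [-0.135, 0, 0], 1],
    [[0, -0.012, -0.008], [-0.18, 0, 0], 1],
    [[0, -0.015, -0.01], [-0.225, 0, 0], 1],
    [[0, -0.018, -0.012], [-0.27, 0, 0], 1],
    [[0, -0.02, -0.014], [-0.32, 0, 0], 1],
    [[0, -0.022, -0.015], [-0.367, 0, 0], 1],
  ],
)

```text
time_s: 17.1
eef_pos: [0.5152, -0.1489, 0.1767]
ee_rot: [2.369, 0.002, 1.834]
ft_force: [1.0, 0.7, -3.3]
gripper_width: 0.0117
gripper_force: 45.0
```

```bash
python3 - <<'E'
from h import *
s=sense();print(s['eef_pos'],s['ee_rot'],s['ft_force'],s['gripper_width'])
a=cams.camera("side");b=cams.camera("top")
cv2.imwrite("pics/c3.png",np.hstack([cv2.resize(a[100:240,250:390],(400,400)),cv2.resize(b[130:350,310:530],(400,400))]))
E
```

```text
[ 0.51524237 -0.14888373  0.17671645] [2.36946425e+00 1.67768060e-03 1.83418854e+00] [ 0.99729721  0.74232945 -3.32992607] 0.011743349117962529
```

View pics/c3.png

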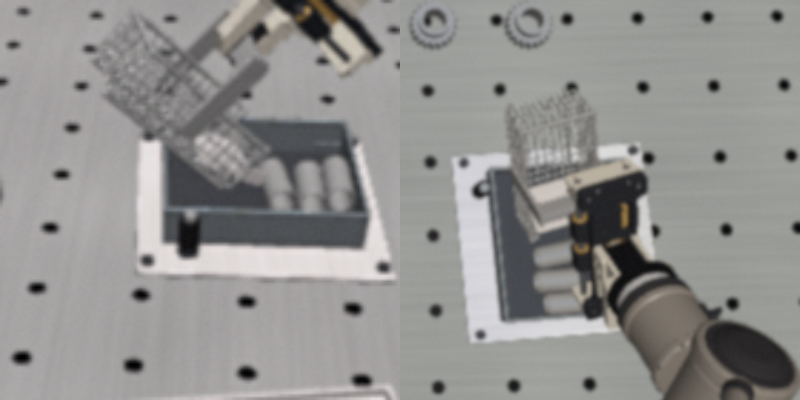

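All three sleeves lie side by side in the tray (left half around (275,185), (308,185) and (340,185)). The basket is empty and the tray is on its stop. Next: straight up, level off, and return to the pan.

```bash
cat > back.py <<'E'
from fit import *
B=lambda y,t:R.from_euler('z',y,degrees=True)*R.from_euler('y',-t,degrees=True)*R.from_euler('xyz',[180,0,90],degrees=True)
W=[([.5152,-.1489,.25],B(15,44.3)),([.54,-.13,.26],B(15,22)),([.53,-.02,.25],B(8,0)),([.51,.2,.22],B(0,0)),([.5092,.2311,.115],B(0,0)),([.5092,.2311,.0965],B(0,0))]
p,T=s['eef_pos'],R.from_euler('xyz',s['ee_rot']);q=s['q']
for P,Q in W:
    P=np.array(P);o=ik(P,Q,q);q=o.x;print((T.inv().apply(P-p)/.8).round(3).tolist(),((T.inv()*Q).as_rotvec()/np.radians(30)).round(3).tolist(),'|',P,o.cost.round(6),q);p,T=P,Q
E
python3 back.py
```

```text
[-0.8124  0.2595  2.1254  1.1809  0.7238 -1.9939] [ 0.5147 -0.1489  0.176 ] [2.3712 0.     1.8333] [ 0.0285  1.3246 -2.5269] [-0.3318  1.0555  0.0257] 0.011865843589794112
[0.     0.2232 0.5059 0.0465 0.3797 0.3181 0.0764] [ 0.     -0.     -0.0001]
[-0.0, 0.065, -0.066] [-0.005, -0.001, 0.001] | [ 0.5152 -0.1489  0.25  ] 0.0 [-0.8128  0.1282  2.0238  0.9758  0.8355 -1.7041]
[0.015, 0.035, 0.016] [0.743, -0.0, 0.0] | [ 0.54 -0.13  0.26] 0.0 [-0.5308  0.2032  1.6881  0.323   0.9983 -0.9342]
[0.136, 0.017, 0.02] [0.732, -0.045, 0.23] | [ 0.53 -0.02  0.25] 0.0 [-0.1823  0.3346  1.4694  0.      1.3376 -0.3219]
[0.276, 0.014, 0.038] [0.0, -0.0, 0.267] | [0.51 0.2  0.22] 0.0 [0.2338 0.3891 1.472  0.     1.2805 0.2338]
[0.039, -0.001, 0.131] [0.0, 0.0, 0.0] | [0.5092 0.2311 0.115 ] 0.0 [ 0.289   0.514   1.5822 -0.      1.0454  0.289 ]
[0.0, -0.0, 0.023] [0.0, 0.0, 0.0] | [0.5092 0.2311 0.0965] 0.0 [ 0.289   0.5369  1.6016 -0.      1.0032  0.289 ]
```

>>> drive_tool(
  rows=[
    [[0, 0.005, -0.005], [0, 0, 0], 1],
    [[0, 0.015, -0.015], [0, 0, 0], 1],
    [[0, 0.03, -0.03], [0, 0, 0], 1],
    [[0, 0.05, -0.05], [0, 0, 0], 1],
    [[0, 0.065, -0.066], [0, 0, 0], 1],
    [[0, 0.065, -0.066], [0, 0, 0], 1],
    [[0, 0.065, -0.066], [0, 0, 0], 1],
    [[0, 0.065, -0.066], [0, 0, 0], 1],
  ],
)

```text
time_s: 18.0
eef_pos: [0.5151, -0.1488, 0.2486]
ee_rot: [2.373, -0.002, 1.833]
ft_force: [1.0, 1.1, -4.7]
gripper_width: 0.0118
gripper_force: 45.0
```

>>> drive_tool(
  rows=[
    [[0.002, 0.004, 0.002], [0.1, 0, 0], 1],
    [[0.004, 0.008, 0.004], [0.2, 0, 0], 1],
    [[0.006, 0.013, 0.006], [0.3, 0, 0], 1],
    [[0.008, 0.018, 0.008], [0.4, 0, 0], 1],
    [[0.01, 0.022, 0.01], [0.5, 0, 0], 1],
    [[0.012, 0.027, 0.012], [0.6, 0, 0], 1],
    [[0.014, 0.031, 0.014], [0.68, 0, 0], 1],
    [[0.015, 0.035, 0.016], [0.743, 0, 0], 1],
  ],
)

```text
time_s: 18.8
eef_pos: [0.5402, -0.1295, 0.2584]
ee_rot: [2.764, -0.003, 1.834]
ft_force: [-0.4, -0.2, -3.4]
gripper_width: 0.012
gripper_force: 45.0
```

>>> drive_tool(
  rows=[
    [[0.017, 0.002, 0.002], [0.1, 0, 0.03], 1],
    [[0.034, 0.004, 0.005], [0.2, -0.01, 0.06], 1],
    [[0.051, 0.006, 0.008], [0.3, -0.02, 0.09], 1],
    [[0.068, 0.008, 0.01], [0.4, -0.025, 0.12], 1],
    [[0.085, 0.01, 0.012], [0.5, -0.03, 0.15], 1],
    [[0.102, 0.012, 0.015], [0.6, -0.035, 0.18], 1],
    [[0.12, 0.015, 0.018], [0.68, -0.04, 0.21], 1],
    [[0.136, 0.017, 0.02], [0.732, -0.045, 0.23], 1],
  ],
)

```text
time_s: 19.6
eef_pos: [0.5299, -0.0191, 0.2484]
ee_rot: [-3.135, -0.002, 1.711]
ft_force: [-0.2, -0.9, -4.3]
gripper_width: 0.0118
gripper_force: 45.0
```

>>> drive_tool(
  rows=[
    [[0.035, 0.002, 0.005], [0, 0, 0.03], 1],
    [[0.07, 0.004, 0.01], [0, 0, 0.07], 1],
    [[0.105, 0.006, 0.015], [0, 0, 0.1], 1],
    [[0.14, 0.008, 0.02], [0, 0, 0.14], 1],
    [[0.18, 0.01, 0.025], [0, 0, 0.17], 1],
    [[0.22, 0.012, 0.03], [0, 0, 0.21], 1],
    [[0.25, 0.013, 0.035], [0, 0, 0.24], 1],
    [[0.276, 0.014, 0.038], [0, 0, 0.267], 1],
  ],
)

```text
time_s: 20.4
eef_pos: [0.5091, 0.2015, 0.2177]
ee_rot: [-3.135, -0.0, 1.571]
ft_force: [0.7, 0.2, -2.8]
gripper_width: 0.0121
gripper_force: 45.0
```

```bash
sed -i 's/^W=.*/W=[([.5092,.2311,.118],B(0,0)),([.5092,.2311,.0975],B(0,0))]/' back.py; python3 back.py
```

```text
[0.2359 0.394  1.4708 0.0018 1.2832 0.2348] [0.5091 0.2015 0.2177] [-3.1349 -0.0002  1.5715] [ 0.7432  0.1703 -2.8008] [-0.1677 -0.0215 -0.031 ] 0.012144721287941019
[0.     0.2262 0.5059 0.0465 0.3797 0.3211 0.0764] [0. 0. 0.]
[0.037, 0.001, 0.125] [-0.013, -0.0, 0.001] | [0.5092 0.2311 0.118 ] 0.0 [ 0.289   0.5104  1.5789 -0.      1.0523  0.289 ]
[0.0, -0.0, 0.026] [0.0, 0.0, 0.0] | [0.5092 0.2311 0.0975] 0.0 [ 0.289   0.5356  1.6006 -0.      1.0054  0.289 ]
```

>>> drive_tool(
  rows=[
    [[0.012, 0, 0.02], [-0.01, 0, 0], 1],
    [[0.025, 0, 0.045], [-0.01, 0, 0], 1],
    [[0.037, 0, 0.07], [-0.01, 0, 0], 1],
    [[0.037, 0, 0.09], [-0.01, 0, 0], 1],
    [[0.037, 0, 0.11], [-0.01, 0, 0], 1],
    [[0.037, 0, 0.125], [-0.01, 0, 0], 1],
    [[0.037, 0, 0.125], [-0.01, 0, 0], 1],
    [[0.037, 0, 0.125], [-0.01, 0, 0], 1],
  ],
)

```text
time_s: 21.2
eef_pos: [0.5099, 0.2293, 0.1194]
ee_rot: [3.14, 0.0, 1.571]
ft_force: [0.8, 0.6, -3.2]
gripper_width: 0.0115
gripper_force: 45.0
```

>>> drive_tool(
  rows=[
    [[0, 0, 0.005], [0, 0, 0], 1],
    [[0, 0, 0.01], [0, 0, 0], 1],
    [[0, 0, 0.014], [0, 0, 0], 1],
    [[0, 0, 0.018], [0, 0, 0], 1],
    [[0, 0, 0.021], [0, 0, 0], 1],
    [[0, 0, 0.023], [0, 0, 0], 1],
    [[0, 0, 0.025], [0, 0, 0], 1],
    [[0, 0, 0.025], [0, 0, 0], 1],
  ],
)

```text
time_s: 22.0
eef_pos: [0.5099, 0.2293, 0.0994]
ee_rot: [3.14, 0.001, 1.571]
ft_force: [0.2, 0.3, -3.9]
gripper_width: 0.0118
gripper_force: 45.0
```

>>> drive_tool(
  rows=[
    [[0, 0, 0.001], [0, 0, 0], 1],
    [[0, 0, 0.0015], [0, 0, 0], 1],
    [[0, 0, 0.002], [0, 0, 0], 1],
    [[0, 0, 0.0025], [0, 0, 0], 1],
    [[0, 0, 0.003], [0, 0, 0], 1],
    [[0, 0, 0.0035], [0, 0, 0], 1],
    [[0, 0, 0.0035], [0, 0, 0], 1],
    [[0, 0, 0.0035], [0, 0, 0], 1],
  ],
)

```text
time_s: 22.8
eef_pos: [0.5101, 0.2293, 0.0972]
ee_rot: [3.139, 0.0, 1.571]
ft_force: [-0.7, -1.2, 2.0]
gripper_width: 0.0112
gripper_force: 45.0
```

Landed: the force has gone from -3.9 to +2.0 N. I release and rise.

>>> drive_tool(
  rows=[
    [[0, 0, 0], [0, 0, 0], 0.7],
    [[0, 0, 0], [0, 0, 0], 0.4],
    [[0, 0, 0], [0, 0, 0], 0],
    [[0, 0, 0], [0, 0, 0], 0],
    [[0, 0, 0], [0, 0, 0], 0],
    [[0, 0, 0], [0, 0, 0], 0],
    [[0, 0, 0], [0, 0, 0], 0],
    [[0, 0, 0], [0, 0, 0], 0],
  ],
)

```text
time_s: 23.6
eef_pos: [0.51, 0.2293, 0.0967]
ee_rot: [3.139, 0.0, 1.571]
ft_force: [-0.6, 0.5, 0.4]
gripper_width: 0.071
gripper_force: 0.0
```

>>> drive_tool(
  rows=[
    [[0, 0, -0.02], [0, 0, 0], 0],
    [[0, 0, -0.05], [0, 0, 0], 0],
    [[0, 0, -0.09], [0, 0, 0], 0],
    [[0, 0, -0.14], [0, 0, 0], 0],
    [[0, 0, -0.19], [0, 0, 0], 0],
    [[0, 0, -0.22], [0, 0, 0], 0],
    [[0, 0, -0.22], [0, 0, 0], 0],
    [[0, 0, -0.22], [0, 0, 0], 0],
  ],
)

```text
time_s: 24.4
eef_pos: [0.5094, 0.2293, 0.2725]
ee_rot: [3.139, 0.0, 1.571]
ft_force: [0.3, -0.7, -0.6]
gripper_width: 0.0918
gripper_force: 0.0
```

```bash
python3 - <<'E'
from h import *
a=cams.camera("side");b=cams.camera("top")
cv2.imwrite("pics/c4.png",np.hstack([cv2.resize(a[100:320,230:450],(400,400)),cv2.resize(b[170:330,330:490],(400,400))]))
E
```

```text
(no output)
```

View pics/c4.png

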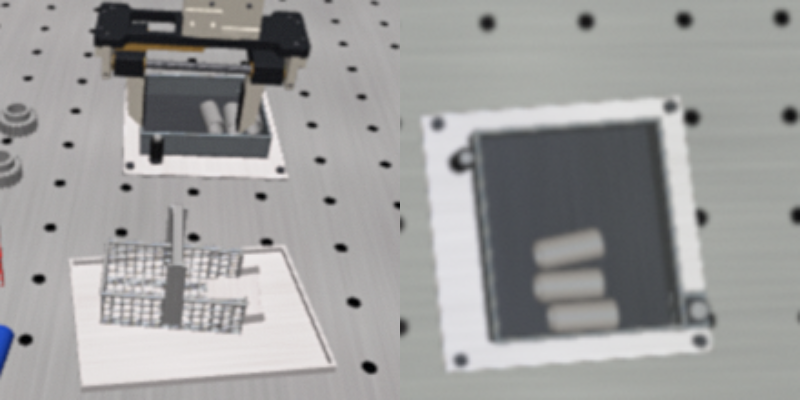

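The basket stands level and empty in the pan. The three sleeves lie in the tray at (569,248), (569,284) and (582,316), and the tray touches its stop at (465,158).

```bash
python3 -c "
from workcell import bot
print(bot.finish_job())"
```

```text
the job is handed in; nothing more can be done
None
```

The job is handed in at about 24.5 s: the last picture shows the tray home against its stop, all three sleeves lying in it and the empty basket level and released in the drip pan; the gears and sander were never touched, and no verdict came back.

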